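Lock the bayonet cover on the sample mill

ROBOT

A 6-joint arm with a two-finger parallel gripper is mounted at the origin on a cart in front of the work surface, level with it; the furniture and walls round the work are solid. World frame = base frame: x ahead of the robot, y to its left, z up, the work surface at z = 0. Lengths are in m, angles in rad, forces in N, time in s.
With the tool pointing down it reaches from about 0.3 to 0.825 m from the base axis. Payload 5.4 kg.
Tool frame: the origin (TCP) lies at the very end of the fingers, on their centre line; the grasp point (between the pads) lies 19 mm behind it; z points along the fingers, y is the direction in which the jaws open and shut (so a half turn about z gives the same grasp; the last joint's range is limited). The gripper opens to 92 mm and grips with 3 to 60 N. Pads are 20 mm wide; open, the fingers measure 128 mm over their backs; the gripper's body (75 mm by 189 mm) begins 69 mm behind the grasp point.
Start: joints at [0.965, 0.158, 1.597, -0, 1.386, -0.21], TCP at [0.222, 0.531, 0.184] pointing down, gripper open.
Joint ranges: [-2.91, 2.91], [-0.94, 2.29], [0.18, 2.7], [-1.29, 4.43], [0.17, 2.64], [-3, 3]. Speed limits (rad/s): [2.57, 2.57, 3.14, 3.14, 3.14, 3.14].

INTERFACE

Orientations are given as [roll, pitch, yaw] about the fixed x, y, z axes, in that order (R = Rz(yaw) Ry(pitch) Rx(roll)).
In Python, from rig import readout, viewer, r gives the robot as it stands.
- The arm moves only by the shell command python3 -m crank 'ROWS' [FORCE]. ROWS is a JSON object of lists of equal length, an entry for each row: "dp": the shift along the tool's x, y, z in m, a list of three; "angular": the turn, a rotation vector about the tool's x, y, z in rad, a list of three; "jaw": the closure, from 0 (fully open) to 1 (shut). A call has exactly 8 rows; each row shifts and turns the commanded pose from where the row before left it, along the tool's axes as they then stand; what a row does not reach is not made up. A row lasts 1/8 s, in which the tool goes at most 62.5 mm and 10.7 degrees, less where a joint would pass 70% of its speed; a pose out of reach is approached as far as the arm can. A call is refused whole if a number of a shift passes 0.0625 or a number of a turn 0.188, either way. A call with a gripper value outside its range is refused whole. The fingers move at their own pace and stop on an object; FORCE is the grip in N (left out, the last holds). Time passes only in rows, so rows that do not move let the fingers close, or fill a call up. It gives the time, the measured TCP pose, the force and the opening at its end, in the units of the state.
- readout.read_state(): the state, without advancing time (a new reading comes with each control period).
- viewer.grab_frame(name): name is "scene" or "top" or "wrist"; returns the picture (480x640x3 uint8, red, green, blue); there is no depth.
- viewer.calibration(name): a dict with "fx", "fy", "cx", "cy" (pixels), "cam_to_world" (4x4, takes a point from camera to world coordinates). Camera axes: x right, y up, looking along -z (the intrinsics and any distortion apply to the point x, -y, -z); pixel columns grow to the right and rows downward; lengths in m; the calibration is good to about 2 mm. A picture is of the moment at which its call begins: read the wrist's pose just before it. calibration takes no time and is no camera call; for the wrist camera it gives the pose at the moment of the call.
- r.hand_in(): hands the job in, once; it reports no verdict.
The state is a dict: "t": time; "q": joint angles; "qd": joint speeds; "joint_torque": joint torques, N m; "eef_pos": TCP position; "eef_rot": TCP orientation; "contact_force": force on the tool from outside, world axes, zero at the start; "ft_torque": the same for the moment, N m; "finger_gap": finger opening in m.
Only numpy, scipy, OpenCV 4.12 (cv2) and the standard library are available. Lean on these libraries where they do the work, as an engineer would, in place of code of your own. Each camera call takes 0.05 s, during which the arm holds its last target.

TASK

Close the sample mill: set its loose cover into the throat with the pins through the notches, and twist it clockwise by its bar handle until the ramps have drawn it down firmly tight. Go by feel: it must hold tight when you let go, but do not force it or ram it, and leave the other things on the bench where they are.

Things in the scene. Friction and masses are not known exactly. Their poses are not given: they have to be found in the camera images.
- mill: the sample mill, fixed: round white housing 148 mm across, 80 mm high, with a steel bayonet throat on top. Origin: centre of its underside on the bench, z up. The throat is a ring 109 mm across, from 80 to 112 mm above the bench, with an inward lip of 63 mm bore (94 mm clear below it). Two notches in the lip, on the mill's own +x and -x, 24 degrees wide each, let the cover's pins through.
- mill_throat (a point): centre of the throat's mouth, on the mill's axis at the top of the lip, 112 mm above the bench. Inside is a flat sprung gasket on which the cover's foot comes to rest; its height differs from time to time (13.5 to 17 mm below the mouth), and it gives about 1 mm for 16 N
- mill_notch (a point): the notch on the mill's +x, at the lip's top, 39 mm from the axis. Clockwise (from above) of each notch the lip's underside is a ramp: it starts 4 mm below the mouth and comes down 8 mm over 80 degrees to a solid stop. Pins bite somewhere from 20 to 65 degrees from the notch, by the gasket's height; then the cover is drawn down 0.1 mm a degree and the hand must follow
- cover: the mill's loose cover, 0.24 to 0.38 kg, 64 mm high, standing on its foot on the bench. Origin: centre of its underside, z up. Steel spigot 60 mm across with bevelled foot, 22 mm high; grey flange 101 mm across from 22 to 30 mm; upright black bar handle on top. It is the same after a half turn. With its pins in line with the notches it drops in freely down to the gasket
- cover_handle (a point): centre of the bar handle, 50 mm above the foot. The bar is 70 mm long along the cover's x (in line with the pins), 14 mm thick along y, from 30 to 64 mm above the foot. Turning is easy until the pins bite (felt as a downward pull and a turning moment), then the ramps press about 1.6 N harder per degree. Well tightened is 10 degrees past the bite; 4 is loose, 17 overstrained. It stays tight when let go
- cover_foot (a point): centre of the cover's flat underside
- cover_pin (a point): centre of the outer end of the steel pin on the cover's +x, 44.5 mm from its axis, 5 mm above its foot; another is on -x. Pins are 7 mm thick and stick out 14.5 mm from the spigot
- sample_cup_4: bystander: closed sample cup with white lid, 61 mm wide, 59 mm high; origin at the centre of its underside
- beaker_2: bystander: small clear beaker, 60 mm wide, 66 mm high; origin at the centre of its underside
- vial_1: bystander: glass vial with white cap, 22 mm wide, 50 mm high; origin at the centre of its underside
- crucible_1: bystander: small porcelain crucible, 45 mm wide, 32 mm high; origin at the centre of its underside
- timer_1: bystander: white bench timer lying flat, 66x66x20 mm; origin at the centre of its underside
- tweezers_a: bystander: steel tweezers lying flat, 140 mm long, 9 mm high; origin at the centre of its underside
- weight_50: bystander: small metal test weight with a knob, 18 mm wide, 35 mm high; origin at the centre of its underside
Not all that is in view belongs to the job. Of the things that look like the cover, the larger one is meant.

How it is judged:
On the way:
1. the cover sits in the throat, level, its pins below the lip (horizontal distance between cover_foot and mill_throat below 0.004 m and z of cover_foot in the frame of mill below 0.101 m and angle between cover's own z axis and vertical below 0.06 rad), for 0.1 s.
At the end, for the whole second after the job is handed in: the cover is in the throat (centred within 4 mm, level within 0.06 rad, foot at least 11 mm below the mouth), turned at least 0.25 rad away from the notches, at rest, and its pins press on the mill's ramps with more than 8 N (all of step 1 and contact force between cover and mill above 8 N and angle between the x axis of cover and the x axis of mill, either way round above 0.25 rad and linear speed of cover below 0.01 m/s and angular speed of cover below 0.05 rad/s); the robot touches nothing.
It fails at once if the cover is forced: cover and mill press on one another with more than 30 N (contact force between cover and mill above 30 N).
It fails at once if a bystander is displaced by more than 20 mm (distance of any of sample_cup_4, beaker_2, vial_1, crucible_1, timer_1, tweezers_a, weight_50 from where it was at the start of the episode above 0.02 m).
It also fails if it takes over 72 s, if anything falls off the work surface, if the arm or the gripper's body presses on something with over 40 N, if the wrist force passes 120 N, or if a joint passes its speed limit or range.

## Working session

There is one attempt and no reset: what is moved stays moved. The work goes in short steps, Python scripts to look and compute and a shell command to move; the robot and the scene stay as the last step left them, time stands still between calls to the robot, and variables do not carry over. Pictures are saved under pics/ and viewed, and the job is handed in when it is done.

```bash
ls; mkdir -p pics; python3 - <<'E'
from rig import readout, viewer, r
import cv2
print(readout.read_state())
for n in ["scene","top","wrist"]:
    c=viewer.calibration(n); print(n,c)
    im=viewer.grab_frame(n); cv2.imwrite(f"pics/{n}0.png",im[:,:,::-1])
E
```

```text
pics
{'t': 0.0, 'q': array([ 9.64913667e-01,  1.59035824e-01,  1.59821676e+00,  1.15749974e-05,
        1.38622665e+00, -2.10102074e-01]), 'qd': array([-0.001304  , -0.00044572,  0.00140812,  0.00125021,  0.00079345,
       -0.00110663]), 'joint_torque': array([-3.54542854e-04, -3.85560930e+01, -3.22113597e+01,  7.02056685e-02,
        3.75259237e-02, -1.67532048e-04]), 'eef_pos': array([0.22129581, 0.52996588, 0.18253418]), 'eef_rot': array([-3.13974994e+00, -4.04586969e-04,  2.74580956e+00]), 'contact_force': array([-0.07402693, -0.14409576,  0.00201952]), 'ft_torque': array([-0.01538716,  0.02319277, -0.0500103 ]), 'finger_gap': 0.09166259164224572}
scene {'fx': 559.6179373436961, 'fy': 559.6179373436961, 'cx': 311.69074777174484, 'cy': 239.4783384413504, 'cam_to_world': array([[ 0.61104018,  0.31012138, -0.72832316, -0.63722824],
       [-0.79154991,  0.22906259, -0.56655015, -0.8917604 ],
       [-0.00886772,  0.92268904,  0.38544299,  0.71499971],
       [ 0.        ,  0.        ,  0.        ,  1.        ]])}
top {'fx': 516.0762195043698, 'fy': 516.0762195043698, 'cx': 317.12960449980676, 'cy': 239.75643624515848, 'cam_to_world': array([[ 2.21691486e-03,  9.88704007e-01, -1.49864848e-01,
         3.45571226e-01],
       [-9.99953108e-01,  7.79003346e-04, -9.65274506e-03,
         8.76621688e-03],
       [-9.42696249e-03,  1.49879220e-01,  9.88659371e-01,
         1.46078969e+00],
       [ 0.00000000e+00,  0.00000000e+00,  0.00000000e+00,
         1.00000000e+00]])}
wrist {'fx': 366.8846221934304, 'fy': 366.8846221934304, 'cx': 317.2128580223901, 'cy': 248.96146685530223, 'cam_to_world': array([[ 0.38524005, -0.89059234, -0.24173413,  0.15357809],
       [ 0.92281376,  0.3711605 ,  0.10322134,  0.55796895],
       [-0.00220598, -0.26284058,  0.96483675,  0.38454104],
       [ 0.        ,  0.        ,  0.        ,  1.        ]])}
```

View pics/scene0.png

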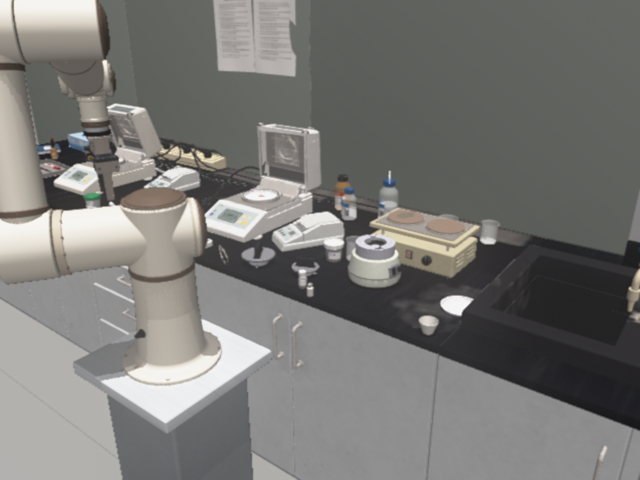

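View pics/top0.png

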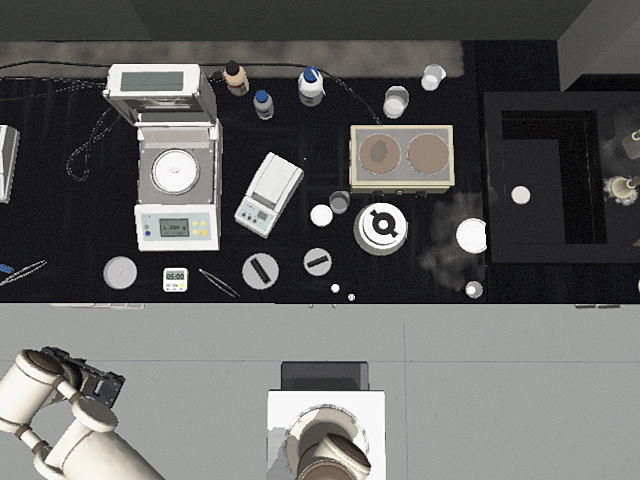

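View pics/wrist0.png

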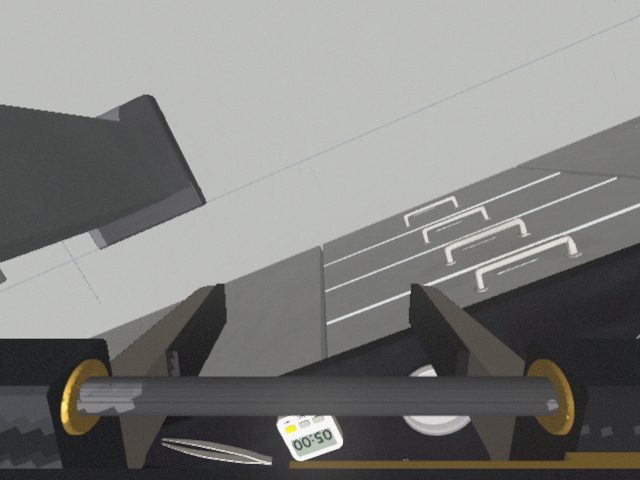

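The top view shows the large cover at about (260,270), the smaller decoy at (317,262) and the mill at (382,226). I'll zoom in on them.

```bash
python3 - <<'E'
import cv2
im=cv2.imread("pics/top0.png")
a=cv2.resize(im[195:305,225:425],(800,440),interpolation=cv2.INTER_CUBIC); cv2.imwrite("pics/z1.png",a)
im=cv2.imread("pics/scene0.png")
a=cv2.resize(im[215:315,200:400],(800,400),interpolation=cv2.INTER_CUBIC); cv2.imwrite("pics/z2.png",a)
E
```

```text
(no output)
```

View pics/z1.png

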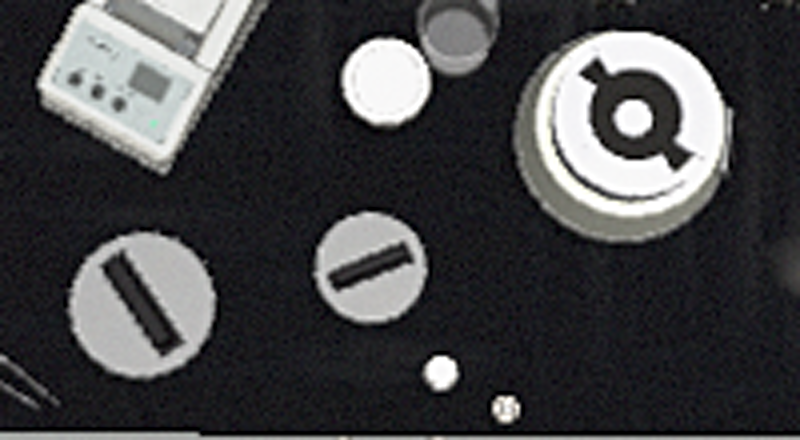

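View pics/z2.png

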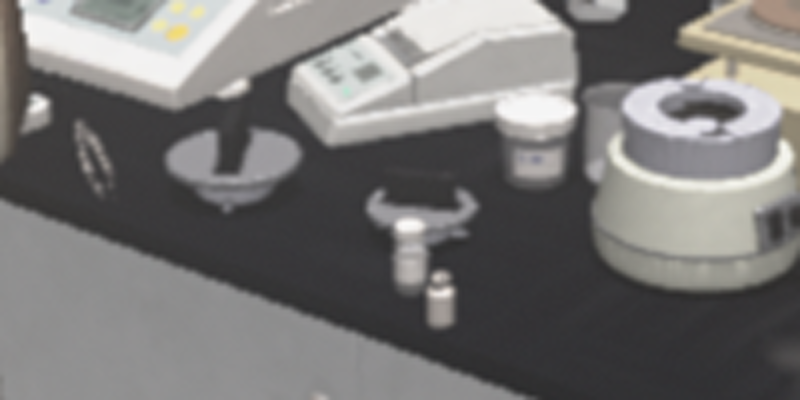

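```bash
cat > h.py <<'E'
import numpy as np, cv2
from rig import readout, viewer, r
from scipy.spatial.transform import Rotation as R
def ray(c,u,v,z):
    d=np.array([(u-c['cx'])/c['fx'],-(v-c['cy'])/c['fy'],-1.]); T=c['cam_to_world']
    w=T[:3,:3]@d; o=T[:3,3]; return o+w*(z-o[2])/w[2]
def proj(c,p):
    T=c['cam_to_world']; q=T[:3,:3].T@(np.asarray(p)-T[:3,3]); return c['cx']+c['fx']*q[0]/-q[2], c['cy']+c['fy']*q[1]/q[2]
def delta(p,yaw,s=None):
    "tool-frame shift and rotation to reach p with tool down, tool-y at world yaw... eef_rot=[pi,0,yaw]"
    s=s or readout.read_state()
    R0=R.from_euler('xyz',s['eef_rot']); R1=R.from_euler('xyz',[np.pi,0,yaw])
    return R0.inv().apply(np.array(p)-s['eef_pos']), (R0.inv()*R1).as_rotvec()
E
python3 - <<'E'
from h import *
c=viewer.calibration("top")
f=lambda u,v,z: ray(c,225+u/4-.4,195+v/4-.4,z)
print("cover c", f(142,305,.03))
a,b=f(114,256,.064),f(173,350,.064);print("bar",a,b,np.linalg.norm(a-b),(a+b)/2,np.arctan2(*(b-a)[[1,0]]))
a,b=f(592,70,.112),f(679,158,.112);print("notch",a,b,np.linalg.norm(a-b),(a+b)/2,np.arctan2(*(b-a)[[1,0]]))
print("small",f(371,267,.03))
for n,u,v,z in [("cup",387,80,.059),("beaker",458,25,.066),("vial",440,372,.05),("wt",505,408,.035)]: print(n,f(u,v,z))
print("hotplate", ray(c,350,125,.07),ray(c,453,190,.07))
print(readout.read_state()['eef_rot'])
E
```

```text
cover c [0.47484791 0.18119178 0.03      ]
bar [0.50521516 0.19682448 0.064     ] [0.4412891  0.15552328 0.064     ] 0.07610735715940048 [0.47325213 0.17617388 0.064     ] -2.567979747497362
notch [ 0.62461681 -0.12559241  0.112     ] [ 0.56531422 -0.18222273  0.112     ] 0.08199871877825318 [ 0.59496551 -0.15390757  0.112     ] -2.379240462159487
small [0.50159742 0.02198659 0.03      ]
cup [0.62848846 0.01092761 0.059     ]
beaker [ 0.66581856 -0.03810691  0.066     ]
vial [ 0.42755749 -0.02537589  0.05      ]
wt [ 0.40384586 -0.07029273  0.035     ]
hotplate [ 0.88367857 -0.06960068  0.07      ] [ 0.69554652 -0.35226379  0.07      ]
[-3.14023924e+00 -2.78801559e-04  2.74583259e+00]
```

```bash
python3 - <<'E'
from h import *
c=viewer.calibration("wrist"); s=readout.read_state(); print(proj(c,s['eef_pos']))
c=viewer.calibration("top"); 
for u,v in [(137,207),(218,207),(137,248),(218,248),(110,70),(215,66)]: print(ray(c,u,v,.1))
d,w=delta([.474,.178,.17],.574); print(d,d/8,w)
E
```

```text
(np.float64(318.54977792318493), np.float64(279.22475245860153))
[0.64098175 0.50898976 0.1       ]
[0.64101899 0.28970896 0.1       ]
[0.52920887 0.50287443 0.1       ]
[0.52941285 0.2862422  0.1       ]
[1.03528743 0.60692    0.1       ]
[1.04652298 0.31076931 0.1       ]
[-0.36882213 -0.22750151  0.0129831 ] [-0.04610277 -0.02843769  0.00162289] [-1.07703390e-03  1.31019523e-03  2.17183237e+00]
```

```bash
python3 -m crank '{"dp":[[-0.046,-0.0284,0],[-0.046,-0.0284,0],[-0.046,-0.0284,0],[-0.046,-0.0284,0],[-0.046,-0.0284,0],[-0.046,-0.0284,0],[-0.046,-0.0284,0.0],[-0.046,-0.0284,0.0]],"angular":[[0,0,0],[0,0,0],[0,0,0],[0,0,0],[0,0,0],[0,0,0],[0,0,0],[0,0,0]],"jaw":[0,0,0,0,0,0,0,0]}' 10
python3 -m crank '{"dp":[[0,0,0],[0,0,0],[0,0,0],[0,0,0],[0,0,0],[0,0,0],[0,0,0],[0,0,0]],"angular":[[0,0,0.186],[0,0,0.186],[0,0,0.186],[0,0,0.186],[0,0,0.186],[0,0,0.186],[0,0,0.186],[0,0,0.186]],"jaw":[0,0,0,0,0,0,0,0]}'
python3 -c "
from h import *
print(delta([.474,.178,.17],.574))"
```

```text
t: 1.15
eef_pos: [0.4743, 0.1774, 0.1834]
eef_rot: [3.141, -0.0, 2.746]
contact_force: [0.1, 0.1, -0.5]
finger_gap: 0.0919
t: 2.15
eef_pos: [0.4734, 0.179, 0.1832]
eef_rot: [-3.141, 0.0, 1.252]
contact_force: [0.2, -0.2, -0.3]
finger_gap: 0.0917
(array([-0.00073359,  0.00090251,  0.01315256]), array([-4.98311470e-04,  4.86304748e-04,  6.77607154e-01]))
```

```bash
python3 -m crank '{"dp":[[0,0,0],[0,0,0],[0,0,0],[0,0,0],[0,0,0],[0,0,0],[0,0,0],[0,0,0]],"angular":[[0,0,0.169],[0,0,0.169],[0,0,0.169],[0,0,0.17],[0,0,0],[0,0,0],[0,0,0],[0,0,0]],"jaw":[0,0,0,0,0,0,0,0]}'
python3 - <<'E'
from h import *
s=readout.read_state();c=viewer.calibration("wrist");im=viewer.grab_frame("wrist");cv2.imwrite("pics/w1.png",im[:,:,::-1])
np.savez("w1.npz",**c,p=s['eef_pos'],r=s['eef_rot']);print(s['eef_pos'],s['eef_rot'],s['q'])
E
```

```text
t: 3.15
eef_pos: [0.4736, 0.179, 0.1835]
eef_rot: [-3.142, 0.0, 0.582]
contact_force: [-0.1, 0.8, 0.2]
finger_gap: 0.0921
[0.47362497 0.17902695 0.18349486] [-3.14154266e+00  3.86795935e-05  5.81611664e-01] [ 1.22299843e-01 -2.12275697e-02  1.78610794e+00  2.81904575e-05
  1.37676911e+00  1.11147907e+00]
```

View pics/w1.png

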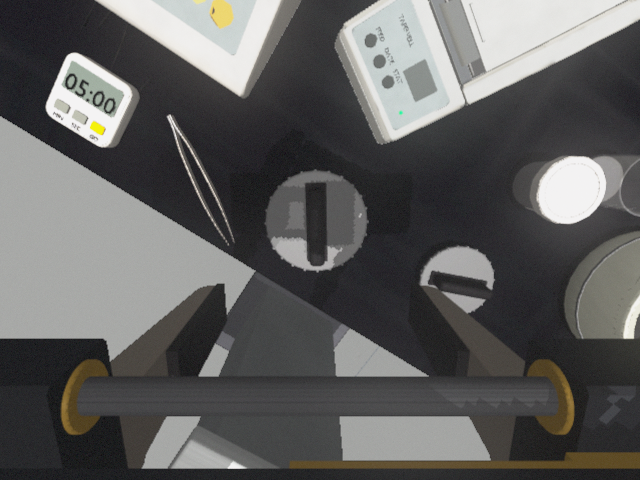

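The wrist view shows the cover's flange centred near (317,220) and the bar from about (316,183) to (317,263), with its near end face visible. I'll fit both.

```bash
python3 - <<'E'
import cv2
im=cv2.imread("pics/w1.png")
cv2.imwrite("pics/z3.png",cv2.resize(im[160:280,257:377],(600,600),interpolation=cv2.INTER_CUBIC))
E
```

```text
(no output)
```

View pics/z3.png

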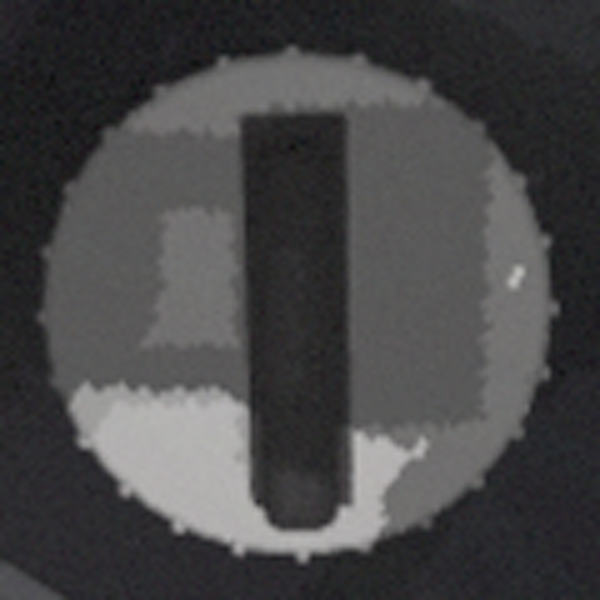

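```bash
python3 - <<'E'
from h import *
c=dict(np.load("w1.npz"))
f=lambda u,v,z: ray(c,257+u/5-.4,160+v/5-.4,z)
print(f(298,303,.03),np.linalg.norm(f(45,303,.03)-f(552,303,.03)),np.linalg.norm(f(298,52,.03)-f(298,553,.03)))
a,b=f(295.5,115,.064),f(300,470,.064);print(a,b,np.linalg.norm(a-b),(a+b)/2,np.arctan2(*(a-b)[[1,0]]))
print(np.linalg.norm(f(243,250,.064)-f(349,250,.064)))
p=[.4739,.1775,.037]; print(delta(p,.574))
E
```

```text
[0.47874486 0.18227852 0.03      ] 0.09967503118892197 0.10007556684688947
[0.5115503  0.20426003 0.064     ] [0.45858143 0.16851235 0.064     ] 0.06390303909184006 [0.48506587 0.18638619 0.064     ] 0.5936678355569946
0.018701222720495066
(array([-0.00060237,  0.00137926,  0.14648712]), array([1.90821160e-05, 5.40128229e-05, 7.40746140e-03]))
```

```bash
python3 - <<'E'
from h import *
print(delta([.477,.182,.038],.588))
E
```

```text
(array([ 0.00445962, -0.00067881,  0.14548681]), array([ 1.87035529e-05,  5.41450476e-05, -6.59253859e-03]))
```

```bash
python3 -m crank '{"dp":[[0.0045,-0.0007,0.035],[0,0,0.04],[0,0,0.035],[0,0,0.02],[0,0,0.0155],[0,0,0],[0,0,0],[0,0,0]],"angular":[[0,0,-0.0066],[0,0,0],[0,0,0],[0,0,0],[0,0,0],[0,0,0],[0,0,0],[0,0,0]],"jaw":[0,0,0,0,0,0,0.4,0.5]}' 30
python3 - <<'E'
from h import *
s=readout.read_state();print(s['eef_pos'],s['eef_rot'])
c=viewer.calibration("wrist");im=viewer.grab_frame("wrist");cv2.imwrite("pics/w2.png",im[:,:,::-1])
E
```

```text
t: 4.2
eef_pos: [0.478, 0.1822, 0.0391]
eef_rot: [3.141, -0.002, 0.587]
contact_force: [0.2, 0.1, 0.4]
finger_gap: 0.0742
[0.4780317  0.18220006 0.0391467 ] [ 3.14061772e+00 -1.96250241e-03  5.87481413e-01]
```

View pics/w2.png

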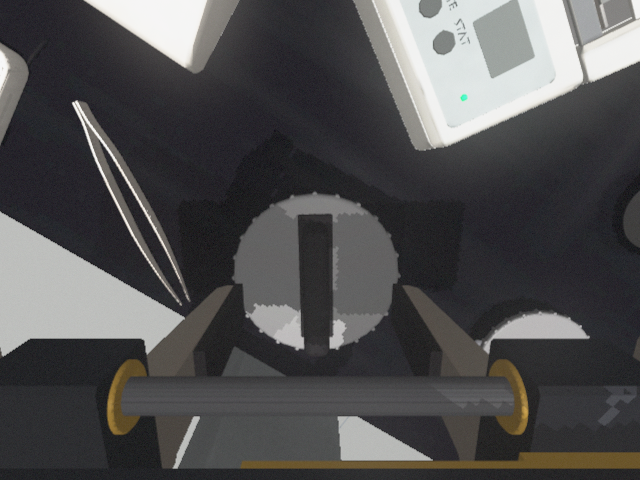

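The wrist view shows the bar upright at (316,215–350), midway between the fingers and nothing in their way. I'll close on it.

```bash
python3 -m crank '{"dp":[[0,0,0],[0,0,0],[0,0,0],[0,0,0],[0,0,0],[0,0,0],[0,0,0],[0,0,0]],"angular":[[0,0,0],[0,0,0],[0,0,0],[0,0,0],[0,0,0],[0,0,0],[0,0,0],[0,0,0]],"jaw":[1,1,1,1,1,1,1,1]}' 40
python3 - <<'E'
from h import *
s=readout.read_state();print(s['eef_pos'],s['eef_rot'],s['contact_force'],s['ft_torque'])
c=viewer.calibration("wrist");im=viewer.grab_frame("wrist");cv2.imwrite("pics/w3.png",im[:,:,::-1])
np.savez("w3.npz",**c,p=s['eef_pos'],r=s['eef_rot'])
cv2.imwrite("pics/z4.png",cv2.resize(im[180:360,220:410,::-1],None,fx=3,fy=3,interpolation=cv2.INTER_CUBIC))
E
```

```text
t: 5.25
eef_pos: [0.477, 0.1821, 0.038]
eef_rot: [3.142, -0.0, 0.587]
contact_force: [-0.2, 0.4, -0.5]
finger_gap: 0.0008
[0.47703571 0.18207961 0.03800313] [ 3.14158273e+00 -1.22742932e-05  5.87414546e-01] [-0.1724355   0.43724298 -0.53491176] [-0.03752241  0.15614605 -0.02087468]
```

View pics/z4.png

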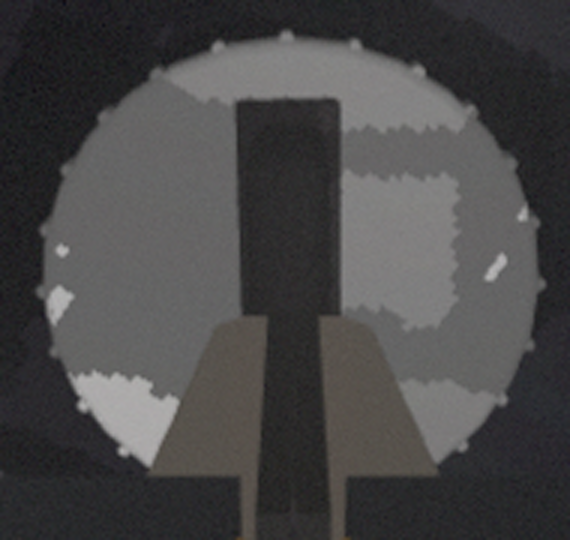

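View pics/w3.png

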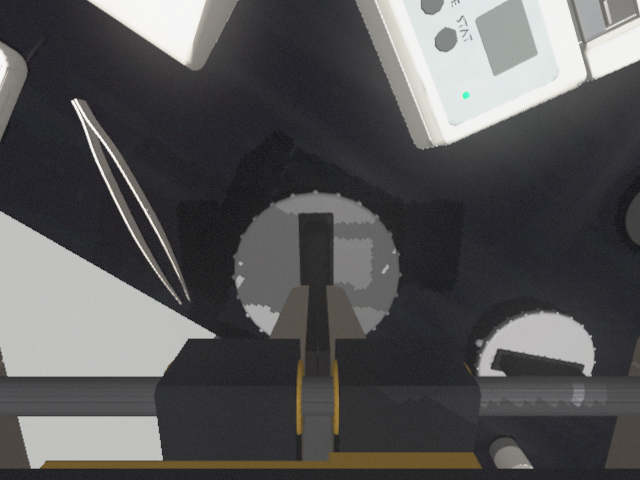

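```bash
python3 - <<'E'
from h import *
for n in ["scene","top"]:
    im=viewer.grab_frame(n); cv2.imwrite(f"pics/{n}3.png",im[:,:,::-1])
    x=im[200:300,160:320] if n=="scene" else im[190:310,190:350]
    cv2.imwrite(f"pics/z{n}3.png",cv2.resize(x[:,:,::-1],None,fx=5,fy=5,interpolation=cv2.INTER_CUBIC))
print(readout.read_state()['finger_gap'])
E
```

```text
0.0006381104477655021
```

View pics/zscene3.png

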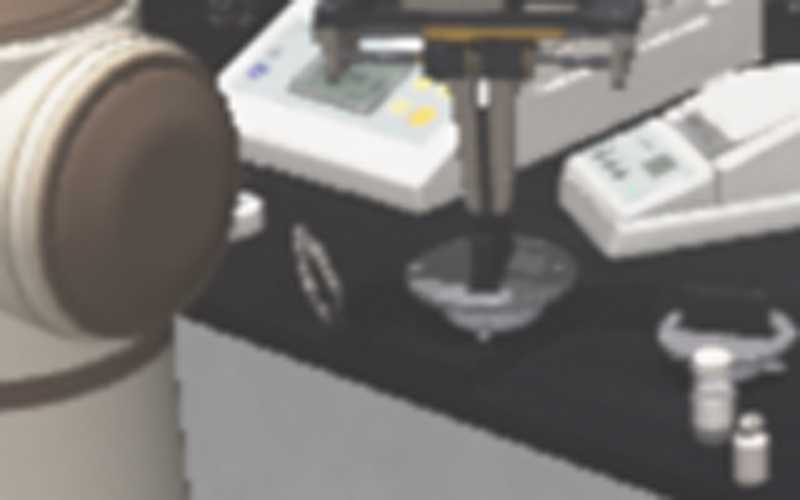

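View pics/ztop3.png

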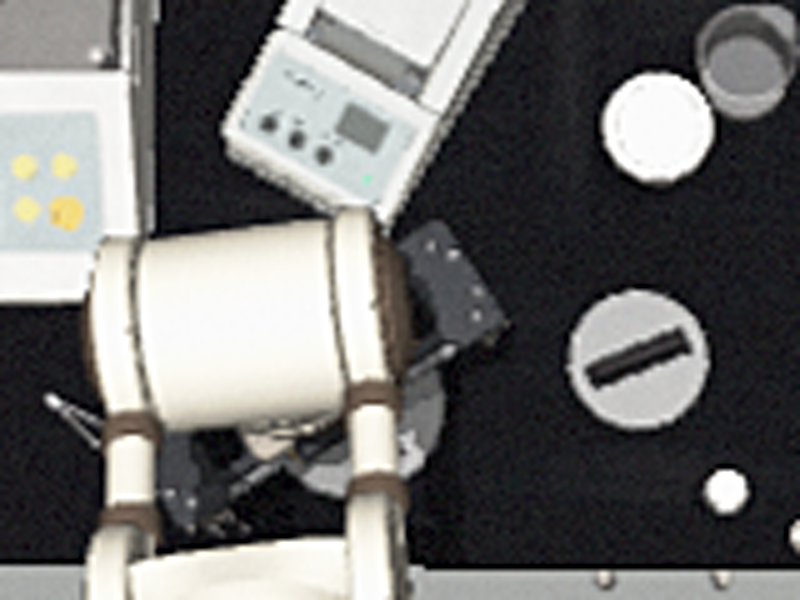

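```bash
python3 - <<'E'
from h import *
s=readout.read_state()
c=viewer.calibration("scene"); f=lambda p:np.round((np.array(proj(c,p))-[160,200])*5)
p=s['eef_pos']; print(f(p),f(p+[0,0,.03]), f(p+[0,0,.026]))
cw=viewer.calibration("wrist"); print(cw['cam_to_world'][:3,3]-p, proj(cw,p),proj(cw,p+[0,0,.03]))
# flange
for z in (.0,.022,.03,.064): print(z,f([.477,.182,z]),f([.440,.2435-.03,z]))
E
```

```text
[487. 253.] [485. 207.] [485. 213.]
[0.06183    0.04012883 0.20190363] (np.float64(315.491926337945), np.float64(279.754131077645)) (np.float64(315.2575847092591), np.float64(300.2011981344008))
0.0 [490. 310.] [410. 318.]
0.022 [488. 277.] [407. 284.]
0.03 [488. 265.] [407. 272.]
0.064 [485. 213.] [403. 220.]
```

The fingers shut to 0.6 mm on nothing, though the cover hasn't moved. The scene view suggests the tips are above the bar, so I'll check how high they really are.

```bash
python3 - <<'E'
from h import *
s=readout.read_state(); p=s['eef_pos']; Rm=R.from_euler('xyz',s['eef_rot']).as_matrix()
im=cv2.imread("pics/scene3.png"); x0,y0,k=225,195,10
z=cv2.resize(im[y0:y0+70,x0:x0+75],None,fx=k,fy=k,interpolation=cv2.INTER_CUBIC)
z=cv2.convertScaleAbs(z,alpha=1.6,beta=20)
c=viewer.calibration("scene")
def dot(P,col):
    u,v=proj(c,P); cv2.circle(z,(int((u-x0+.5)*k),int((v-y0+.5)*k)),4,col,-1)
for zz in (0,.01,.02,.03,.04): dot(p+[0,0,zz],(0,0,255))
e=np.array([np.cos(.587),np.sin(.587),0]);n=np.array([-e[1],e[0],0]);C=np.array([.477,.182,0])
for a in(-.035,.035):
  for b in(-.007,.007):
    for h in(.03,.064): dot(C+a*e+b*n+[0,0,h],(0,255,0))
cv2.imwrite("pics/z5.png",z)
E
```

```text
(no output)
```

View pics/z5.png

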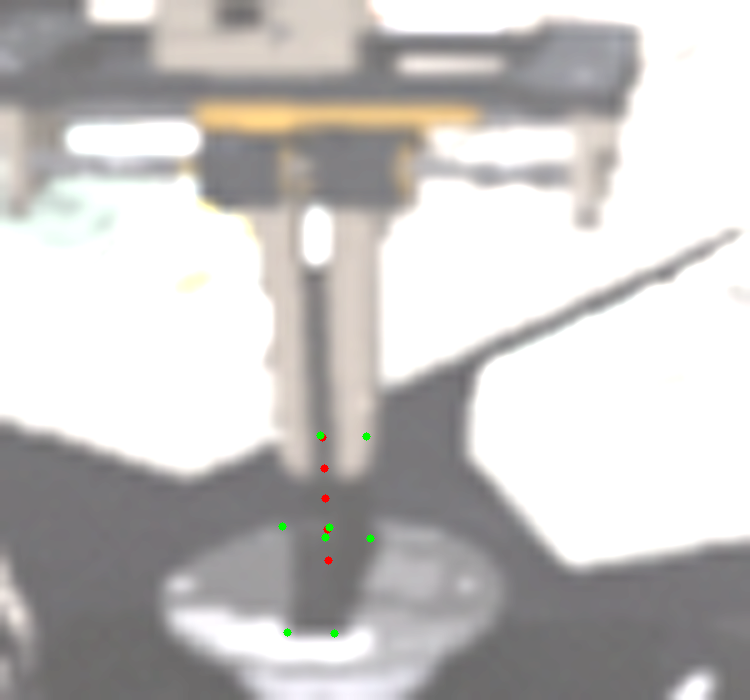

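The tips are really about 28 mm above the reported TCP, at z≈0.066, which is just over the bar top. I'll open the fingers partway and feel down in small steps.

```bash
python3 -m crank '{"dp":[[0,0,0],[0,0,0],[0,0,0],[0,0,0],[0,0,0.002],[0,0,0.002],[0,0,0.002],[0,0,0]],"angular":[[0,0,0],[0,0,0],[0,0,0],[0,0,0],[0,0,0],[0,0,0],[0,0,0],[0,0,0]],"jaw":[0.55,0.55,0.55,0.55,0.55,0.55,0.55,0.55]}'
python3 -m crank '{"dp":[[0,0,0.001],[0,0,0.001],[0,0,0.001],[0,0,0.001],[0,0,0],[0,0,0],[0,0,0],[0,0,0]],"angular":[[0,0,0],[0,0,0],[0,0,0],[0,0,0],[0,0,0],[0,0,0],[0,0,0],[0,0,0]],"jaw":[0.55,0.55,0.55,0.55,0.55,0.55,0.55,0.55]}'
python3 - <<'E'
from h import *
s=readout.read_state(); p=s['eef_pos'];print(s)
im=viewer.grab_frame("scene"); x0,y0,k=225,195,8
cv2.imwrite("pics/z6.png",cv2.convertScaleAbs(cv2.resize(im[y0:y0+70,x0:x0+75,::-1],None,fx=k,fy=k,interpolation=cv2.INTER_CUBIC),alpha=1.6,beta=20))
E
```

```text
t: 6.4
eef_pos: [0.4768, 0.182, 0.0317]
eef_rot: [-3.141, 0.0, 0.587]
contact_force: [1.2, 0.2, -0.8]
finger_gap: 0.041
t: 7.4
eef_pos: [0.4771, 0.1821, 0.0281]
eef_rot: [3.142, -0.0, 0.587]
contact_force: [-0.3, 0.4, 0.1]
finger_gap: 0.0413
{'t': 7.4, 'q': array([ 1.27578900e-01,  1.76200704e-01,  1.90797209e+00, -2.89522829e-06,
        1.05730846e+00,  1.11094986e+00]), 'qd': array([ 1.11762196e-03,  2.04726082e-03,  6.39841225e-04, -2.91247078e-04,
       -9.38068612e-05, -8.22486195e-04]), 'joint_torque': array([-3.22064152e-04, -3.46661854e+01, -2.76428944e+01,  4.07438166e-02,
       -6.18189666e-02,  5.76186054e-06]), 'eef_pos': array([0.4770676 , 0.18207767, 0.02805092]), 'eef_rot': array([ 3.14154096e+00, -9.87040459e-05,  5.87426793e-01]), 'contact_force': array([-0.26587872,  0.35447731,  0.05970068]), 'ft_torque': array([-0.07195646,  0.156535  ,  0.03174968]), 'finger_gap': 0.0412911256541629}
```

View pics/z6.png

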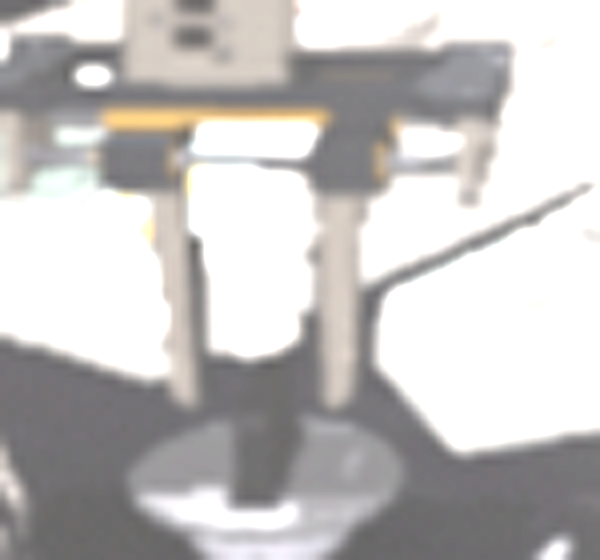

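No contact even below flange height, so the tips sit about 27 mm above the reported TCP. I'll go down another 15 mm.

```bash
python3 -m crank '{"dp":[[0,0,0.003],[0,0,0.003],[0,0,0.003],[0,0,0.003],[0,0,0.003],[0,0,0],[0,0,0],[0,0,0]],"angular":[[0,0,0],[0,0,0],[0,0,0],[0,0,0],[0,0,0],[0,0,0],[0,0,0],[0,0,0]],"jaw":[0.55,0.55,0.55,0.55,0.55,0.55,0.55,0.55]}'
python3 - <<'E'
from h import *
im=viewer.grab_frame("scene"); x0,y0,k=225,195,8
cv2.imwrite("pics/z7.png",cv2.convertScaleAbs(cv2.resize(im[y0:y0+70,x0:x0+75,::-1],None,fx=k,fy=k,interpolation=cv2.INTER_CUBIC),alpha=1.6,beta=20))
im=viewer.grab_frame("wrist");cv2.imwrite("pics/w4.png",im[:,:,::-1])
E
```

```text
t: 8.45
eef_pos: [0.4772, 0.1821, 0.0131]
eef_rot: [3.141, -0.0, 0.587]
contact_force: [-0.6, -0.8, -0.0]
finger_gap: 0.0414
```

View pics/z7.png

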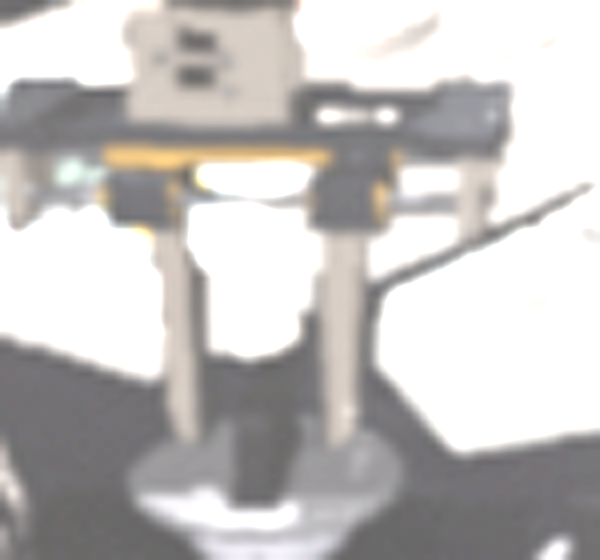

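View pics/w4.png

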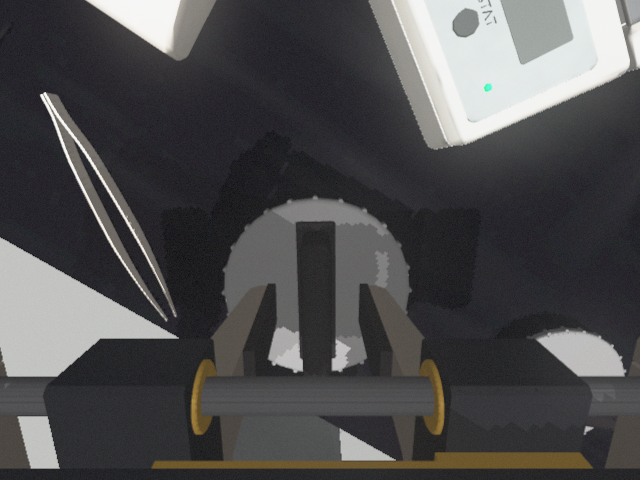

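The fingers now straddle the bar, with the tips about 10 mm above the flange. I'll close.

```bash
python3 -m crank '{"dp":[[0,0,0],[0,0,0],[0,0,0],[0,0,0],[0,0,0],[0,0,0],[0,0,0],[0,0,0]],"angular":[[0,0,0],[0,0,0],[0,0,0],[0,0,0],[0,0,0],[0,0,0],[0,0,0],[0,0,0]],"jaw":[1,1,1,1,1,1,1,1]}' 40
python3 - <<'E'
from h import *
s=readout.read_state();print(s['eef_pos'],s['eef_rot'],s['contact_force'],s['ft_torque'])
im=viewer.grab_frame("wrist");cv2.imwrite("pics/w5.png",im[:,:,::-1])
E
```

```text
t: 9.55
eef_pos: [0.4771, 0.1821, 0.013]
eef_rot: [3.142, -0.0, 0.587]
contact_force: [0.1, -1.1, -0.3]
finger_gap: 0.0138
[0.47706648 0.18205813 0.01303675] [ 3.14154459e+00 -3.62566826e-05  5.87429997e-01] [ 0.0865933  -1.1109468  -0.28521669] [ 0.01209255  0.09461609 -0.01962424]
```

View pics/w5.png

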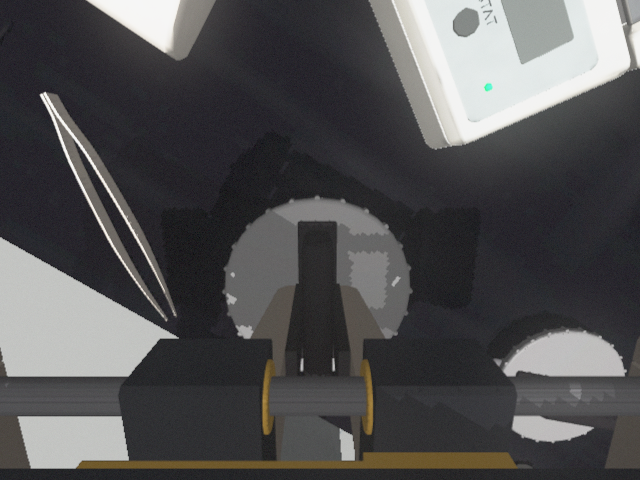

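Gripped, gap 13.8 mm. Next I'll lift and carry the cover to a spot beside the mill where the wrist camera can see the throat.

```bash
python3 -m crank '{"dp":[[0,0,-0.01],[0,0,-0.035],[0,0,-0.045],[0,0,-0.035],[0,0,-0.02],[-0.0186,0.0363,0],[-0.0186,0.0363,0],[-0.0186,0.0363,0]],"angular":[[0,0,0],[0,0,0],[0,0,0],[0,0,0],[0,0,0],[0,0,0],[0,0,0],[0,0,0]],"jaw":[1,1,1,1,1,1,1,1]}'
python3 -m crank '{"dp":[[-0.0186,0.0363,0],[-0.0186,0.0363,0],[-0.0186,0.0363,0],[-0.0186,0.0363,0],[-0.0186,0.0363,0],[-0.0186,0.0363,0],[-0.0186,0.0363,0],[0,0,0]],"angular":[[0,0,-0.025],[0,0,-0.025],[0,0,-0.025],[0,0,-0.025],[0,0,-0.025],[0,0,-0.025],[0,0,-0.025],[0,0,0]],"jaw":[1,1,1,1,1,1,1,1]}'
python3 -m crank '{"dp":[[0,0,0],[0,0,0],[0,0,0],[0,0,0],[0,0,0],[0,0,0],[0,0,0],[0,0,0]],"angular":[[0,0,0],[0,0,0],[0,0,0],[0,0,0],[0,0,0],[0,0,0],[0,0,0],[0,0,0]],"jaw":[1,1,1,1,1,1,1,1]}'
python3 - <<'E'
from h import *
s=readout.read_state();c=viewer.calibration("wrist");im=viewer.grab_frame("wrist");cv2.imwrite("pics/w6.png",im[:,:,::-1])
np.savez("w6.npz",**c,p=s['eef_pos'],r=s['eef_rot']);print(s['eef_pos'],s['eef_rot'],s['contact_force'],s['ft_torque'])
E
```

```text
t: 10.6
eef_pos: [0.4905, 0.0595, 0.1581]
eef_rot: [-3.141, 0.0, 0.588]
contact_force: [0.7, -1.0, -3.8]
finger_gap: 0.0139
t: 11.6
eef_pos: [0.5443, -0.222, 0.1578]
eef_rot: [-3.141, 0.001, 0.759]
contact_force: [-0.6, 0.9, -3.6]
finger_gap: 0.0135
t: 12.6
eef_pos: [0.5445, -0.2196, 0.158]
eef_rot: [-3.142, 0.0, 0.762]
contact_force: [-0.5, -0.8, -3.7]
finger_gap: 0.0135
[ 0.54445619 -0.21963328  0.15799203] [-3.14154571e+00  2.66278014e-05  7.62314331e-01] [-0.50392137 -0.82589645 -3.73682189] [-0.04877078  0.1113501  -0.0372217 ]
```

View pics/w6.png

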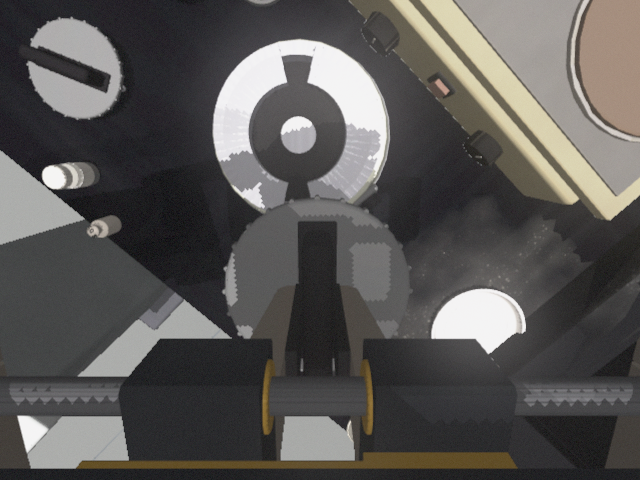

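```bash
python3 - <<'E'
import cv2
im=cv2.imread("pics/w6.png")
cv2.imwrite("pics/z8.png",cv2.resize(im[30:220,200:400],(800,760),interpolation=cv2.INTER_CUBIC)[:600])
E
```

```text
(no output)
```

View pics/z8.png

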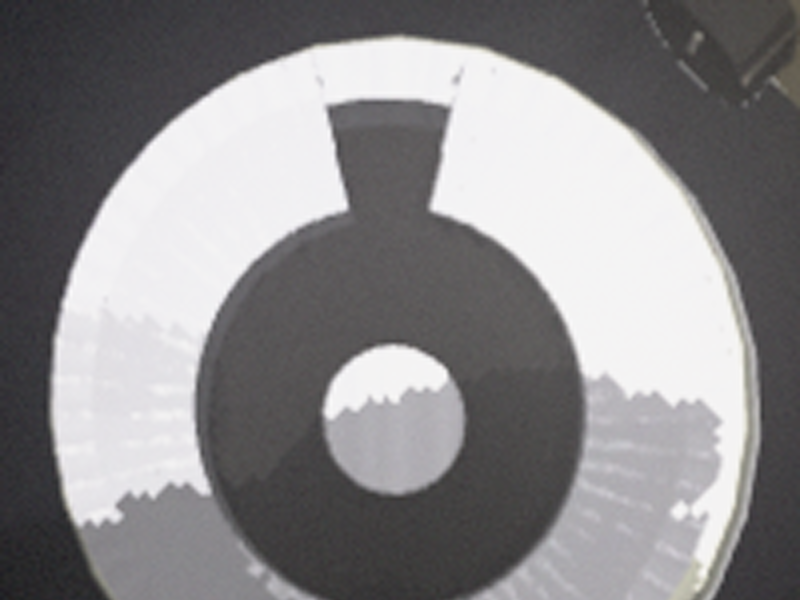

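```bash
python3 - <<'E'
from h import *
from scipy.optimize import least_squares
c=dict(np.load("w6.npz")); f=lambda u,v,z=.112: ray(c,200+u/4-.375,30+v/4-.375,z)[:2]
def fit(pts,f,z):
    P=np.array([f(u,v,z) for u,v in pts]); s=least_squares(lambda x:np.hypot(*(P-x[:2]).T)-x[2],[*P.mean(0),.05]); return s.x,np.abs(s.fun).max()
print("bore",fit([(196,410),(205,340),(585,400),(575,340),(350,212),(432,212),(250,265),(535,265),(255,570)],f,.112))
print("ring",fit([(52,400),(90,230),(170,130),(320,47),(400,38),(488,47),(630,130),(690,200),(735,300),(745,370)],f,.112))
M=fit([(196,410),(205,340),(585,400),(575,340),(350,212),(432,212),(250,265),(535,265),(255,570)],f,.112)[0][:2]
L=[f(328,100),f(352,208)];Rr=[f(452,100),f(430,208)]
for p in L+Rr: d=p-M; print(np.hypot(*d),np.arctan2(d[1],d[0]))
# cover flange again in w1 with several edge points
c1=dict(np.load("w1.npz")); g=lambda u,v,z: ray(c1,257+u/5-.4,160+v/5-.4,z)[:2]
x,e=fit([(45,303),(552,303),(298,52),(298,553),(115,127),(478,127),(118,480),(480,480)],g,.03);print("flange",x,e)
# held flange in w6: 
t=R.from_euler('xyz',c['r'])
h=lambda u,v,z: ray(c,u,v,z)[:2]
x6,e=fit([(225,275),(411,275),(318,197),(252,218),(384,218),(234,240),(401,240)],h,.158-.013+.03);d=np.r_[x6[:2],0]-np.r_[c['p'][:2],0];print("held",x6,e,t.inv().apply(d))
t1=R.from_euler('xyz',[np.pi,0,.5874]);print("w1 rel grasp",t1.inv().apply(np.r_[x[:2],0]-[.47707,.18206,0]))
E
```

```text
bore (array([ 0.59557307, -0.15443401,  0.03209524]), np.float64(0.0008731630586597608))
ring (array([ 0.59646655, -0.15579318,  0.05610859]), np.float64(0.00043660178338575384))
0.04803102352606889 0.951389686216681
0.032447793537872104 0.938099103640112
0.04821931324355759 0.5546868606590276
0.03260132833145219 0.5625408544371394
flange [0.47725649 0.18125617 0.05005178] 0.0002593330897590618
held [ 0.54596907 -0.21989482  0.05059534] 0.0013083084924142008 [ 9.13550898e-04  1.23395003e-03 -8.22575133e-08]
w1 rel grasp [-2.90253441e-04  7.72446848e-04  9.45974559e-20]
```

```bash
python3 - <<'E'
from h import *
print(delta([.595,-.154,.131],.752))
E
```

```text
(array([ 0.08187917, -0.01254092,  0.02698792]), array([-4.27684884e-05,  4.08011029e-05,  1.03632677e-02]))
```

```bash
python3 -m crank '{"dp":[[0.02,-0.003,0],[0.02,-0.003,0],[0.02,-0.003,0],[0.0219,-0.0035,0],[0,0,0.01],[0,0,0.01],[0,0,0.006],[0,0,0]],"angular":[[0,0,0.01],[0,0,0],[0,0,0],[0,0,0],[0,0,0],[0,0,0],[0,0,0],[0,0,0]],"jaw":[1,1,1,1,1,1,1,1]}'
python3 - <<'E'
from h import *
s=readout.read_state();print(s['eef_pos'],s['eef_rot'],s['contact_force'],s['ft_torque'],delta([.595,-.154,.126],.752))
for n in["scene","wrist","top"]:
  im=viewer.grab_frame(n);cv2.imwrite(f"pics/{n}7.png",im[:,:,::-1])
  if n=="scene":cv2.imwrite("pics/z9.png",cv2.resize(im[190:300,320:430,::-1],None,fx=5.4,fy=5.4,interpolation=cv2.INTER_CUBIC))
E
```

```text
t: 13.65
eef_pos: [0.5947, -0.1546, 0.131]
eef_rot: [-3.14, 0.001, 0.752]
contact_force: [0.7, -0.3, -3.5]
finger_gap: 0.0136
[ 0.59472274 -0.15457814  0.13097176] [-3.13988970e+00  7.97553690e-04  7.51626869e-01] [ 0.71146893 -0.25761806 -3.48943432] [-0.07628624  0.12664619 -0.00562428] (array([ 0.00060129, -0.00022459,  0.00497168]), array([-0.00170311,  0.00079724, -0.00037381]))
```

View pics/z9.png

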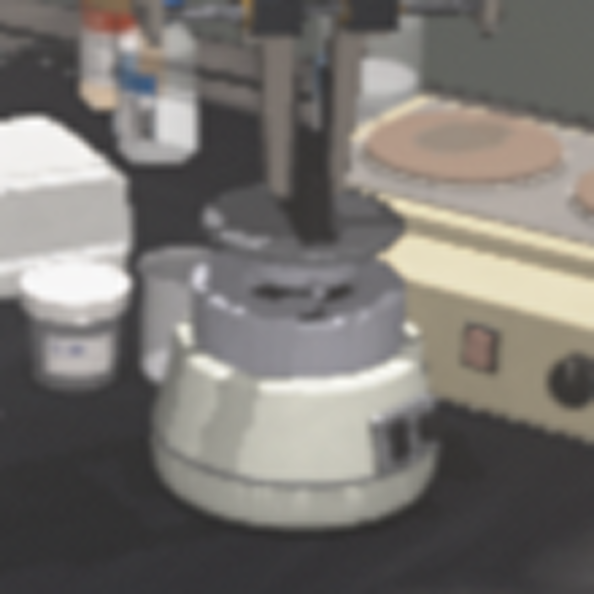

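View pics/wrist7.png

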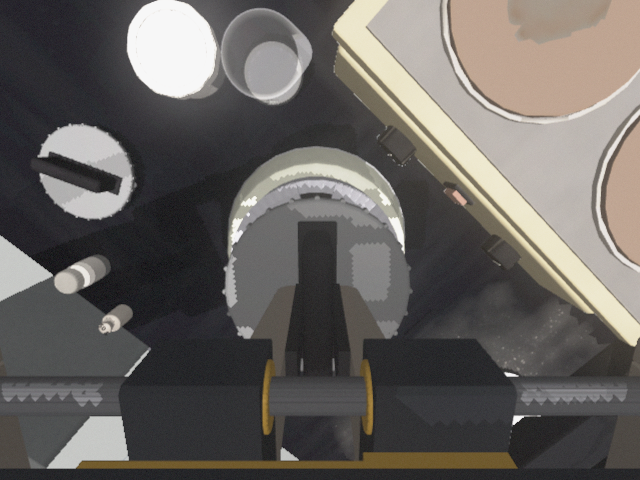

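```bash
python3 - <<'E'
from h import *
c=viewer.calibration("scene")
f=lambda p:(np.array(proj(c,p))-[320,190]+.5)*5.4
print(f([.5947,-.1546,.148]),f([.595,-.154,.112]),f([.595,-.154,.085]))
im=cv2.imread("pics/scene7.png")[190:300,320:430]
z=cv2.resize(im,None,fx=5.4,fy=5.4,interpolation=cv2.INTER_CUBIC)
t=np.linspace(0,2*np.pi,90)
for C,rad,zz,col in [((.5947,-.1546),.0505,.148,(0,0,255)),((.595,-.154),.0545,.112,(0,255,0)),((.595,-.154),.0545,.082,(0,255,0))]:
  pts=np.array([f([C[0]+rad*np.cos(a),C[1]+rad*np.sin(a),zz]) for a in t]).astype(int); cv2.polylines(z,[pts],True,col,1)
cv2.imwrite("pics/z10.png",z)
E
```

```text
[301.29782546 215.218068  ] [298.14878455 280.12808793] [296.34027233 328.37249487]
```

View pics/z10.png

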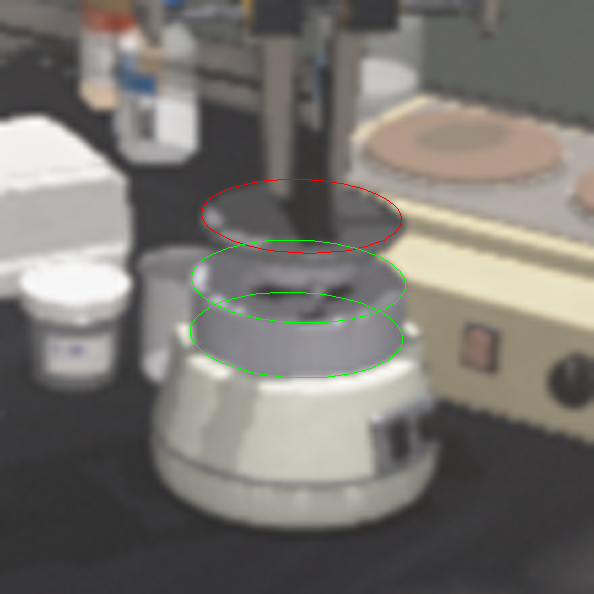

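Alignment agrees within about 1 mm in the scene overlay. I'll lower gently and watch the force.

```bash
python3 -m crank '{"dp":[[0,0,0.002],[0,0,0.002],[0,0,0.001],[0,0,0.001],[0,0,0.0007],[0,0,0.0007],[0,0,0],[0,0,0]],"angular":[[0,0,0],[0,0,0],[0,0,0],[0,0,0],[0,0,0],[0,0,0],[0,0,0],[0,0,0]],"jaw":[1,1,1,1,1,1,1,1]}'
python3 - <<'E'
from h import *
s=readout.read_state();print(s['eef_pos'],s['eef_rot'],s['contact_force'],s['ft_torque'],delta([.595,-.154,.126],.752))
E
```

```text
t: 14.8
eef_pos: [0.5956, -0.1544, 0.1247]
eef_rot: [3.141, -0.0, 0.752]
contact_force: [-0.3, -0.5, -3.6]
finger_gap: 0.0137
[ 0.59560738 -0.15438761  0.12467434] [ 3.14147032e+00 -5.11918595e-05  7.52408706e-01] [-0.33372302 -0.52021285 -3.60545609] [-0.04130787  0.13334026  0.03249214] (array([-0.00017845, -0.00069789, -0.00132575]), array([ 1.22324688e-04, -5.12168582e-05,  4.08702383e-04]))
```

```bash
python3 -m crank '{"dp":[[0,-0.0007,0],[0,0,0.0006],[0,0,0.0006],[0,0,0.0006],[0,0,0.0006],[0,0,0.0006],[0,0,0],[0,0,0]],"angular":[[0,0,0],[0,0,0],[0,0,0],[0,0,0],[0,0,0],[0,0,0],[0,0,0],[0,0,0]],"jaw":[1,1,1,1,1,1,1,1]}'
python3 - <<'E'
from h import *
s=readout.read_state();print(s['eef_pos'],s['eef_rot'],s['contact_force'],s['ft_torque'])
E
```

```text
t: 15.8
eef_pos: [0.5951, -0.1539, 0.1216]
eef_rot: [3.142, 0.0, 0.752]
contact_force: [0.4, 0.5, -4.6]
finger_gap: 0.0136
[ 0.59511291 -0.1538627   0.12161403] [3.14154029e+00 5.87091552e-06 7.52451101e-01] [ 0.37977868  0.54590839 -4.59491193] [-0.06985197  0.15098589 -0.01396808]
```

```bash
python3 -m crank '{"dp":[[0,0,0.0008],[0,0,0.0008],[0,0,0.0008],[0,0,0.0008],[0,0,0.0008],[0,0,0.0008],[0,0,0],[0,0,0]],"angular":[[0,0,0],[0,0,0],[0,0,0],[0,0,0],[0,0,0],[0,0,0],[0,0,0],[0,0,0]],"jaw":[1,1,1,1,1,1,1,1]}'
python3 - <<'E'
from h import *
s=readout.read_state();print(s['eef_pos'],s['eef_rot'],s['contact_force'],s['ft_torque'])
E
```

```text
t: 16.8
eef_pos: [0.5951, -0.1538, 0.1168]
eef_rot: [-3.141, -0.0, 0.752]
contact_force: [0.0, 0.6, -4.2]
finger_gap: 0.0137
[ 0.59505634 -0.1538198   0.11675446] [-3.14145857e+00 -3.14195076e-06  7.52377595e-01] [ 0.00496808  0.62433649 -4.15375925] [0.01851733 0.08505088 0.00675117]
```

```bash
python3 -m crank '{"dp":[[0,0,0.0008],[0,0,0.0008],[0,0,0.0008],[0,0,0.0008],[0,0,0.0008],[0,0,0.0006],[0,0,0],[0,0,0]],"angular":[[0,0,0],[0,0,0],[0,0,0],[0,0,0],[0,0,0],[0,0,0],[0,0,0],[0,0,0]],"jaw":[1,1,1,1,1,1,1,1]}'
python3 -m crank '{"dp":[[0,0,0.0004],[0,0,0],[0,0,0.0004],[0,0,0],[0,0,0.0],[0,0,0],[0,0,0],[0,0,0]],"angular":[[0,0,0],[0,0,0],[0,0,0],[0,0,0],[0,0,0],[0,0,0],[0,0,0],[0,0,0]],"jaw":[1,1,1,1,1,1,1,1]}'
```

```text
t: 17.8
eef_pos: [0.5951, -0.1538, 0.1121]
eef_rot: [-3.141, 0.0, 0.752]
contact_force: [0.0, -0.0, -3.9]
finger_gap: 0.0136
t: 18.8
eef_pos: [0.5951, -0.1539, 0.1114]
eef_rot: [3.142, -0.0, 0.752]
contact_force: [0.5, -0.4, -3.0]
finger_gap: 0.0137
```

```bash
python3 -m crank '{"dp":[[0,0,0.0004],[0,0,0],[0,0,0.0004],[0,0,0],[0,0,0.0],[0,0,0],[0,0,0],[0,0,0]],"angular":[[0,0,0],[0,0,0],[0,0,0],[0,0,0],[0,0,0],[0,0,0],[0,0,0],[0,0,0]],"jaw":[1,1,1,1,1,1,1,1]}'
python3 -m crank '{"dp":[[0,0,0.0004],[0,0,0],[0,0,0.0004],[0,0,0],[0,0,0.0],[0,0,0],[0,0,0],[0,0,0]],"angular":[[0,0,0],[0,0,0],[0,0,0],[0,0,0],[0,0,0],[0,0,0],[0,0,0],[0,0,0]],"jaw":[1,1,1,1,1,1,1,1]}'
```

```text
t: 19.8
eef_pos: [0.5951, -0.1539, 0.1106]
eef_rot: [3.142, 0.0, 0.752]
contact_force: [0.4, -0.2, -2.5]
finger_gap: 0.0139
t: 20.8
eef_pos: [0.5952, -0.1539, 0.11]
eef_rot: [3.141, -0.0, 0.752]
contact_force: [-1.9, 2.0, 3.8]
finger_gap: 0.0137
```

Resting on the gasket: about 7 N of support at TCP z≈0.110, so the foot is roughly 14.5 mm below the mouth. I'll ease off slightly and start turning clockwise.

```bash
python3 -m crank '{"dp":[[0,0,-0.0003],[0,0,0],[0,0,0],[0,0,0],[0,0,0.0],[0,0,0],[0,0,0],[0,0,0]],"angular":[[0,0,0],[0,0,0.035],[0,0,0.035],[0,0,0.035],[0,0,0.035],[0,0,0.035],[0,0,0],[0,0,0]],"jaw":[1,1,1,1,1,1,1,1]}'
python3 - <<'E'
from h import *
s=readout.read_state();print(s['eef_pos'],s['eef_rot'],s['contact_force'],s['ft_torque'])
E
```

```text
t: 21.8
eef_pos: [0.5952, -0.1539, 0.1102]
eef_rot: [3.141, -0.0, 0.577]
contact_force: [1.4, 0.1, 0.8]
finger_gap: 0.0136
[ 0.59518026 -0.15394253  0.11016468] [ 3.14135201e+00 -1.18944785e-04  5.77377838e-01] [1.43174054 0.14140836 0.8283595 ] [-0.01130803 -0.18137167 -0.00022183]
```

```bash
python3 -m crank '{"dp":[[0,0,0],[0,0,0],[0,0,0],[0,0,0],[0,0,0.0],[0,0,0],[0,0,0],[0,0,0]],"angular":[[0,0,0.02],[0,0,0.02],[0,0,0.02],[0,0,0.02],[0,0,0.02],[0,0,0],[0,0,0],[0,0,0]],"jaw":[1,1,1,1,1,1,1,1]}'
python3 - <<'E'
from h import *
s=readout.read_state();print(s['eef_pos'],s['eef_rot'],s['contact_force'],s['ft_torque'])
E
python3 -m crank '{"dp":[[0,0,0],[0,0,0],[0,0,0],[0,0,0],[0,0,0.0],[0,0,0],[0,0,0],[0,0,0]],"angular":[[0,0,0.015],[0,0,0.015],[0,0,0.015],[0,0,0.015],[0,0,0],[0,0,0],[0,0,0],[0,0,0]],"jaw":[1,1,1,1,1,1,1,1]}'
python3 - <<'E'
from h import *
s=readout.read_state();print(s['eef_pos'],s['eef_rot'],s['contact_force'],s['ft_torque'])
E
```

```text
t: 22.8
eef_pos: [0.595, -0.1539, 0.1101]
eef_rot: [-3.142, 0.0, 0.477]
contact_force: [0.6, 0.1, 1.8]
finger_gap: 0.0136
[ 0.59499132 -0.15389256  0.11009349] [-3.14152171e+00  2.02907268e-04  4.77396095e-01] [0.57523282 0.08830807 1.76211758] [-0.07056383  0.08300818 -0.02807849]
t: 23.8
eef_pos: [0.5951, -0.1539, 0.1101]
eef_rot: [-3.142, -0.0, 0.417]
contact_force: [0.8, -0.1, 2.0]
finger_gap: 0.0135
[ 0.59509798 -0.15386247  0.11008863] [-3.14158821e+00 -3.71253442e-05  4.17366289e-01] [ 0.76370969 -0.10245011  1.9600416 ] [-0.05754187 -0.00375702 -0.01268046]
```

```bash
for i in 1; do python3 -m crank '{"dp":[[0,0,0],[0,0,0],[0,0,0],[0,0,0],[0,0,0.0],[0,0,0],[0,0,0],[0,0,0]],"angular":[[0,0,0.014],[0,0,0.014],[0,0,0.014],[0,0,0.014],[0,0,0.014],[0,0,0],[0,0,0],[0,0,0]],"jaw":[1,1,1,1,1,1,1,1]}'
python3 -c "
from h import *
s=readout.read_state();print(s['eef_pos'],s['eef_rot'],s['contact_force'],s['ft_torque'])"
done
```

```text
t: 24.8
eef_pos: [0.5951, -0.1539, 0.1101]
eef_rot: [3.142, -0.0, 0.347]
contact_force: [0.8, 0.7, 1.3]
finger_gap: 0.0136
[ 0.59512157 -0.15385256  0.11012681] [ 3.14156440e+00 -8.57925313e-05  3.47406968e-01] [0.77841481 0.72634193 1.32536364] [-0.00904964 -0.07750109 -0.03612375]
```

```bash
python3 -m crank '{"dp":[[0,0,0],[0,0,0],[0,0,0],[0,0,0],[0,0,0.0],[0,0,0],[0,0,0],[0,0,0]],"angular":[[0,0,0.012],[0,0,0.012],[0,0,0.012],[0,0,0.012],[0,0,0.012],[0,0,0],[0,0,0],[0,0,0]],"jaw":[1,1,1,1,1,1,1,1]}'
python3 -c "
from h import *
s=readout.read_state();print(s['eef_pos'],s['eef_rot'],s['contact_force'],s['ft_torque'])"
```

```text
t: 25.8
eef_pos: [0.5951, -0.1539, 0.1101]
eef_rot: [-3.142, 0.0, 0.287]
contact_force: [1.1, -0.0, 1.3]
finger_gap: 0.0135
[ 0.59506288 -0.15387975  0.11010404] [-3.14158318e+00  4.27188556e-05  2.87371539e-01] [ 1.13446144 -0.00607209  1.33167196] [-0.0136591  -0.04745514  0.05385964]
```

```bash
python3 -m crank '{"dp":[[0,0,0],[0,0,0],[0,0,0],[0,0,0],[0,0,0.0],[0,0,0],[0,0,0],[0,0,0]],"angular":[[0,0,0.012],[0,0,0.012],[0,0,0.012],[0,0,0.012],[0,0,0.012],[0,0,0],[0,0,0],[0,0,0]],"jaw":[1,1,1,1,1,1,1,1]}'
python3 -c "
from h import *
s=readout.read_state();print(s['eef_pos'],s['eef_rot'],s['contact_force'],s['ft_torque'])"
```

```text
t: 26.8
eef_pos: [0.595, -0.1539, 0.1101]
eef_rot: [-3.142, 0.0, 0.227]
contact_force: [-0.3, 0.0, 2.2]
finger_gap: 0.014
[ 0.59503166 -0.15387636  0.11008837] [-3.14157302e+00  1.20353456e-04  2.27438067e-01] [-0.25847817  0.03898824  2.16440981] [-0.12791628  0.0495941   0.06402955]
```

```bash
python3 -m crank '{"dp":[[0,0,0],[0,0,0],[0,0,0],[0,0,0],[0,0,0.0],[0,0,0],[0,0,0],[0,0,0]],"angular":[[0,0,0.012],[0,0,0.012],[0,0,0.012],[0,0,0.012],[0,0,0.012],[0,0,0],[0,0,0],[0,0,0]],"jaw":[1,1,1,1,1,1,1,1]}'
python3 -c "
from h import *
s=readout.read_state();print(s['eef_pos'],s['eef_rot'],s['contact_force'],s['ft_torque'])"
```

```text
t: 27.8
eef_pos: [0.5951, -0.1539, 0.1101]
eef_rot: [3.142, 0.0, 0.167]
contact_force: [0.6, -0.6, 2.2]
finger_gap: 0.0137
[ 0.59508375 -0.15385726  0.11009155] [3.14158189e+00 3.21820519e-06 1.67464702e-01] [ 0.57417005 -0.62469501  2.21865772] [-0.03194444  0.02034001  0.06966865]
```

```bash
python3 -m crank '{"dp":[[0,0,0],[0,0,0],[0,0,0],[0,0,0],[0,0,0.0],[0,0,0],[0,0,0],[0,0,0]],"angular":[[0,0,0.012],[0,0,0.012],[0,0,0.012],[0,0,0.012],[0,0,0.012],[0,0,0],[0,0,0],[0,0,0]],"jaw":[1,1,1,1,1,1,1,1]}'
python3 -c "
from h import *
s=readout.read_state();print(s['eef_pos'],s['eef_rot'],s['contact_force'],s['ft_torque'])"
```

```text
t: 28.8
eef_pos: [0.5951, -0.1538, 0.1101]
eef_rot: [-3.142, 0.0, 0.107]
contact_force: [0.3, -0.2, 2.7]
finger_gap: 0.0134
[ 0.59508169 -0.15384087  0.11007004] [-3.14155650e+00  2.64018292e-05  1.07421035e-01] [ 0.25318932 -0.21591739  2.73484418] [-0.00623851  0.03278019  0.04875248]
```

```bash
python3 -m crank '{"dp":[[0,0,0],[0,0,0],[0,0,0],[0,0,0],[0,0,0.0],[0,0,0],[0,0,0],[0,0,0]],"angular":[[0,0,0.012],[0,0,0.012],[0,0,0.012],[0,0,0.012],[0,0,0.0],[0,0,0],[0,0,0],[0,0,0]],"jaw":[1,1,1,1,1,1,1,1]}'
python3 -c "
from h import *
s=readout.read_state();print(s['eef_pos'],s['eef_rot'],s['contact_force'],s['ft_torque'])"
```

```text
t: 29.8
eef_pos: [0.595, -0.1537, 0.11]
eef_rot: [-3.141, 0.0, 0.059]
contact_force: [1.2, 1.1, 1.0]
finger_gap: 0.0135
[ 0.59503576 -0.15374166  0.10999962] [-3.14134953e+00  1.37285730e-04  5.94161740e-02] [1.20541962 1.104718   1.04206252] [ 0.22601912 -0.04542852  0.1534183 ]
```

The bite shows at about 38–39° from the notch: Fz has started to fall and Tz is up to 0.15 N·m. I'll carry on with the hand following down 0.1 mm per degree.

```bash
python3 -m crank '{"dp":[[0,0,0.0001],[0,0,0],[0,0,0.0001],[0,0,0],[0,0,0.0],[0,0,0],[0,0,0],[0,0,0]],"angular":[[0,0,0.009],[0,0,0.009],[0,0,0.009],[0,0,0.009],[0,0,0.0],[0,0,0],[0,0,0],[0,0,0]],"jaw":[1,1,1,1,1,1,1,1]}'
python3 -c "
from h import *
s=readout.read_state();print(s['eef_pos'],s['eef_rot'],s['contact_force'],s['ft_torque'])"
```

```text
t: 30.8
eef_pos: [0.5951, -0.1537, 0.1099]
eef_rot: [-3.141, 0.0, 0.023]
contact_force: [1.0, 3.5, 1.6]
finger_gap: 0.0139
[ 0.59507168 -0.1537104   0.10986636] [-3.14134424e+00  5.84274351e-05  2.34337997e-02] [0.98316712 3.51338606 1.6376855 ] [ 0.60459359 -0.02165122  0.18100003]
```

```bash
python3 -m crank '{"dp":[[0,0,0.0001],[0,0,0],[0,0,0.0001],[0,0,0],[0,0,0.0],[0,0,0],[0,0,0],[0,0,0]],"angular":[[0,0,0.009],[0,0,0.009],[0,0,0.009],[0,0,0.009],[0,0,0.0],[0,0,0],[0,0,0],[0,0,0]],"jaw":[1,1,1,1,1,1,1,1]}'
python3 -c "
from h import *
s=readout.read_state();print(s['eef_pos'],s['eef_rot'],s['contact_force'],s['ft_torque'])"
```

```text
t: 31.8
eef_pos: [0.5951, -0.1538, 0.1097]
eef_rot: [-3.141, -0.0, -0.013]
contact_force: [2.0, 3.3, 1.8]
finger_gap: 0.0138
[ 0.59511596 -0.15378571  0.10968092] [-3.14145648e+00 -4.02251402e-05 -1.26050114e-02] [2.00840461 3.34903858 1.77406983] [ 0.7967246  -0.05197383  0.24412645]
```

```bash
python3 -m crank '{"dp":[[0,-0.0001,0.0001],[0,-0.0001,0],[0,0,0.0001],[0,0,0],[0,0,0.0],[0,0,0],[0,0,0],[0,0,0]],"angular":[[0,0,0.01],[0,0,0.01],[0,0,0.01],[0,0,0.01],[0,0,0.0],[0,0,0],[0,0,0],[0,0,0]],"jaw":[1,1,1,1,1,1,1,1]}'
python3 -c "
from h import *
s=readout.read_state();print(s['eef_pos'],s['eef_rot'],s['contact_force'],s['ft_torque'])"
```

```text
t: 32.8
eef_pos: [0.5952, -0.1538, 0.1096]
eef_rot: [3.141, -0.0, -0.053]
contact_force: [1.9, 3.5, 2.5]
finger_gap: 0.0137
[ 0.59515611 -0.15375377  0.10955534] [ 3.14146257e+00 -1.74843245e-04 -5.26374889e-02] [1.92679645 3.49847749 2.50706547] [ 0.60301948 -0.05213186  0.29629517]
```

```bash
python3 -m crank '{"dp":[[0,0,0.0001],[0,0,0],[0,0,0],[0,0,0],[0,0,0.0],[0,0,0],[0,0,0],[0,0,0]],"angular":[[0,0,0.01],[0,0,0.01],[0,0,0.01],[0,0,0],[0,0,0.0],[0,0,0],[0,0,0],[0,0,0]],"jaw":[1,1,1,1,1,1,1,1]}'
python3 -c "
from h import *
s=readout.read_state();print(s['eef_pos'],s['eef_rot'],s['contact_force'],s['ft_torque'])"
```

```text
t: 33.8
eef_pos: [0.5951, -0.1537, 0.1094]
eef_rot: [3.142, -0.0, -0.083]
contact_force: [1.9, 4.0, 2.1]
finger_gap: 0.0135
[ 0.59511599 -0.15367653  0.10939252] [ 3.14155244e+00 -5.60823153e-05 -8.26160828e-02] [1.9158749  4.03044633 2.0798476 ] [ 0.6522681  -0.17334751  0.3508216 ]
```

Now 48° from the notch. The turning moment is rising steadily and extrapolates to zero about 11–12° back, and the z descent gives about 17 N on the gasket. I'll release and check.

```bash
python3 -m crank '{"dp":[[0,0,0],[0,0,0],[0,0,0],[0,0,0],[0,0,0],[0,0,0],[0,0,0],[0,0,0]],"angular":[[0,0,0],[0,0,0],[0,0,0],[0,0,0],[0,0,0],[0,0,0],[0,0,0],[0,0,0]],"jaw":[0.9,0.85,0.75,0.65,0.6,0.55,0.55,0.55]}' 40
python3 - <<'E'
from h import *
s=readout.read_state();print(s['eef_pos'],s['eef_rot'],s['contact_force'],s['ft_torque'])
im=viewer.grab_frame("wrist");cv2.imwrite("pics/w8.png",im[:,:,::-1])
E
```

```text
t: 34.8
eef_pos: [0.5951, -0.1537, 0.1094]
eef_rot: [3.142, 0.0, -0.083]
contact_force: [-0.4, -0.1, 0.2]
finger_gap: 0.0414
[ 0.59508067 -0.1536823   0.10939584] [ 3.14150619e+00  4.32640274e-05 -8.25732356e-02] [-0.39803011 -0.09592629  0.200912  ] [ 0.02508234  0.14888938 -0.02024248]
```

View pics/w8.png

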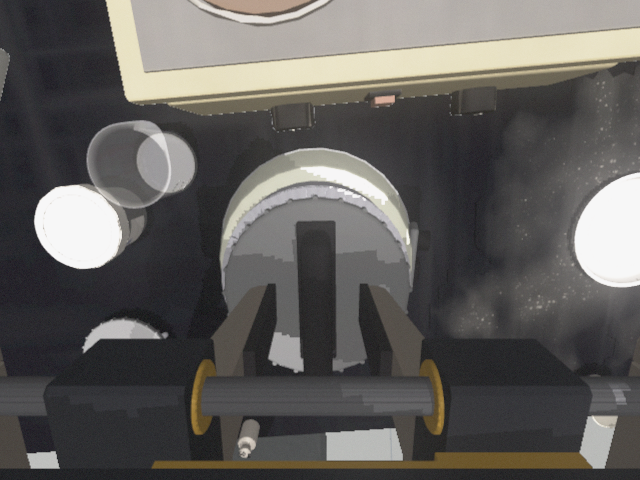

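The bar stayed in line with the tool after release, so there was no spring-back. Now I'll retract.

```bash
python3 -m crank '{"dp":[[0,0,0],[0,0,-0.01],[0,0,-0.02],[0,0,-0.03],[0,0,-0.04],[0,0,-0.03],[0,0,0],[0,0,0]],"angular":[[0,0,0],[0,0,0],[0,0,0],[0,0,0],[0,0,0],[0,0,0],[0,0,0],[0,0,0]],"jaw":[0.5,0.5,0.5,0.5,0.5,0.5,0.5,0.5]}'
python3 - <<'E'
from h import *
s=readout.read_state();c=viewer.calibration("wrist");im=viewer.grab_frame("wrist");cv2.imwrite("pics/w9.png",im[:,:,::-1]);print(s['eef_pos'],s['eef_rot'],s['contact_force'])
np.savez("w9.npz",**c)
im=viewer.grab_frame("scene");cv2.imwrite("pics/z11.png",cv2.resize(im[190:300,280:430,::-1],None,fx=5,fy=5,interpolation=cv2.INTER_CUBIC))
im=viewer.grab_frame("top");cv2.imwrite("pics/top9.png",im[:,:,::-1])
E
```

```text
t: 35.85
eef_pos: [0.5946, -0.1535, 0.2386]
eef_rot: [-3.141, 0.001, -0.083]
contact_force: [0.6, 0.7, -1.0]
finger_gap: 0.0458
[ 0.59463557 -0.15346375  0.23858783] [-3.14120845e+00  1.15636619e-03 -8.25925464e-02] [ 0.62368699  0.65294228 -1.03046937]
```

View pics/w9.png

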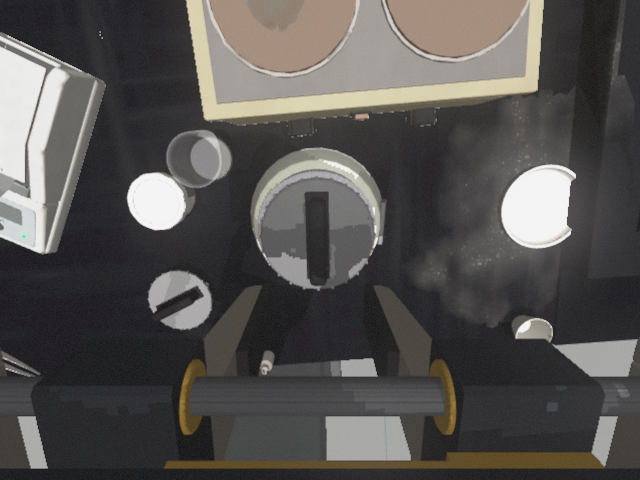

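View pics/z11.png

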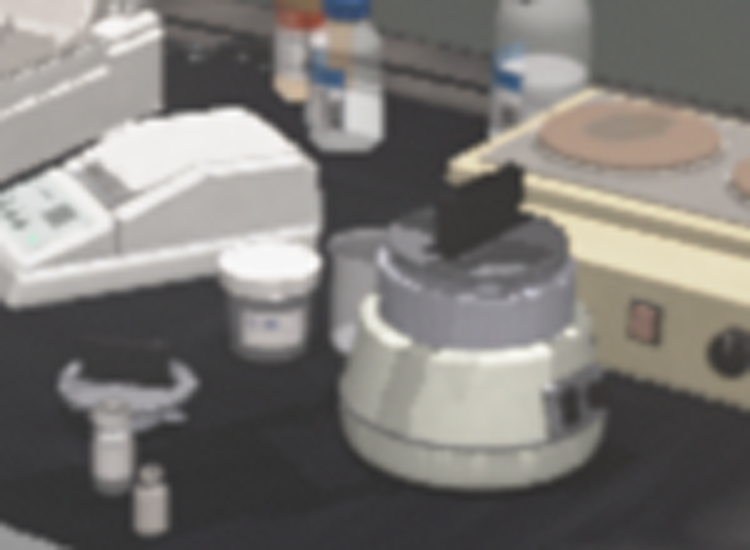

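The wrist view shows the cover centred in the throat at (317,230) with its bar vertical at (317,190–283), so it has kept its angle. The scene view shows it level, and the bystanders look undisturbed. Handing in.

```bash
python3 -c "
from rig import r
print(r.hand_in())"
```

```text
the job is handed in; nothing more can be done
None
```

The mill is closed. The cover went in through the notches and rested on the gasket with its foot about 14.5 mm below the mouth. I then turned it 48° clockwise, following it down.

- **Bite:** I first felt it at about 38–39°. The hand was pressing lightly on the gasket by then, so a free bite would have come earlier, around 35–36°.
- **Tightness:** The final moment was 0.35 N·m. From the angle and the drop in height I estimate the pins press with 13–18 N. That force is worked out, not measured directly.
- **After release:** The bar kept its angle, the wrist force went back to about zero, and the cover looked centred and level. The fingers were clear when I handed in at about 36 s. I saw no bystander displaced, but I compared their positions by eye only.

**Disagreements:**
- **Finger height:** The first grasp closed on nothing because the fingertips were about 27 mm above the reported TCP. I lowered the hand by feel and gripped the bar on the second try.
- **Wrist camera:** It measured the throat 2–3% too large, so I set its centre from both the wrist and top views, which agreed within about 1 mm.
- **Side force:** While tightening, the hand felt about 4 N of sideways force, which disappeared on release.

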